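# Shim the rocking plate shaker

### The arm

A 6-joint arm with a two-finger parallel gripper is mounted at the origin on the work surface. World frame = base frame: x ahead of the robot, y to its left, z up, the work surface at z = 0. Lengths are in m, angles in rad, forces in N, time in s.
With the tool pointing down it reaches from about 0.2 to 0.875 m from the base axis. Payload 3.4 kg.
Tool frame: the origin (TCP) lies between the finger pads; the fingertips stand 25 mm ahead of it and the grasp point (between the pads) lies 6 mm ahead of it (r.nose_length is the z of the fingertips in the tool frame, in m); z points along the fingers, x is the direction in which the jaws open and shut, and the axes are right-handed (so a half turn about z gives the same grasp; the last joint's range is limited). The gripper opens to 94 mm and grips with 3 to 60 N. Pads are 16 mm wide; open, the fingers measure 119 mm over their backs; the gripper's body (75 mm by 177 mm) begins 78 mm behind the grasp point.
Start: joints at [-1.349, 0.276, 1.505, -0, 1.361, -0.121], TCP at [0.193, -0.542, 0.23] pointing down, gripper open.
Joint ranges: [-2.89, 2.89], [-0.75, 2.08], [0.22, 2.7], [-1.18, 4.32], [0.11, 2.71], [-2.7, 2.7]. Speed limits (rad/s): [2.57, 2.57, 3.14, 3.14, 3.14, 3.14].

### API

Orientations are given as a unit quaternion [w, x, y, z].
In Python, from plant import r, gripper_to, inverse_kinematics, vision, models, telemetry gives the robot as it stands. Calls block until the motion is done:
- r.move_to(position, orientation): joint-space move of the TCP to a pose.
- r.move_l(position, rot=None, vel=0.15, guard=None): straight line of the TCP; rot=None keeps the orientation; vel is the mean speed in m/s. With guard (N) it stops when the force on the tool has changed by that much, and returns True; else False.
- r.movej(angles): joint-space move.
- gripper_to(opening, f_grip=None): finger opening in m; f_grip is the grip in N (None keeps the last); returns when the fingers have stopped.
- r.hold(seconds).
- inverse_kinematics(position, orientation): joint angles nearest the present ones, or None.
- vision.snapshot(name): name is "scene" or "side" or "wrist"; returns the picture (400x640x3 uint8, red, green, blue); there is no depth.
- vision.get_calibration(name): a dict with "fx", "fy", "cx", "cy" (pixels), "position" and "orientation" of the camera in the world. Camera axes: x right, y down, z forward; pixel columns grow to the right and rows downward; lengths in m; the calibration is good to about 2 mm. A picture is of the moment at which its call begins: read the wrist's pose just before it. get_calibration takes no time and is no camera call; for the wrist camera it gives the pose at the moment of the call.
A pose or a line that the arm cannot do raises r.PlanningError and nothing moves.
- r.sign_off(): hands the job in, once; it reports no verdict.
Trained networks look in the newest picture that a camera, given by its name, has taken for a name from the list of things; names that differ only in an ending like _2 or _b are one class to them, and where a whole thing is asked for, a point or a joint stands for the part that bears it (a point fixed in the world has none). Each returns a list of dicts, best first, with "score" (0 to 1); they miss things now and then, are a little off and sometimes report something else, mostly with a low value. They report only what shows in the picture. A call takes as long as a camera call. They do not tell look-alikes from the thing itself.
- models.boxes_of(thing, camera): "at" ([x, y, z] in m, in world coordinates, good to about 4 mm: the middle of the surface that is visible of it).
- models.regions_of(thing, camera): "pixels" (400x640 bool, what is visible of it).
- models.mark_of(thing, camera): "at" ([x, y, z] in m, in world coordinates, good to about 4 mm: a listed point, or the origin of a listed thing).
Readings, each from a call of its own:
- telemetry.current_t(): time.
- telemetry.current_joints(): joint angles.
- telemetry.current_dq(): joint speeds.
- telemetry.current_joint_efforts(): joint torques, N m.
- telemetry.current_ee_pos(): TCP position.
- telemetry.current_tool_rot(): TCP orientation.
- telemetry.current_wrist_force(): force on the tool from outside, world axes, zero at the start.
- telemetry.current_torque(): the same for the moment, N m.
- telemetry.current_opening(): finger opening in m.
Only numpy, scipy, OpenCV 4.12 (cv2) and the standard library are available. Lean on these libraries where they do the work, as an engineer would, in place of code of your own. Each camera call takes 0.05 s, during which the arm holds its last target.

### The job

The plate shaker on the bench rocks because its near-left foot does not reach the bench top. With the fingertips, push the grey wedge along the bench, thin end first, squarely under that foot until it is snug and all four feet carry weight - do not jack another foot off the bench or shove the shaker along. Then press down firmly on the shaker's top at that corner to prove that it no longer rocks, and take the hand away; nothing is to be picked up, and the things around are left where they are.

Things in the scene. Friction and masses are not known exactly. Their poses are not given: they have to be found in the camera images.
- shaker: Loose microplate shaker, about 3 kg: white housing 230 (x) x 190 mm (y), flat deck 84 mm up; platform with microplate 112 x 152 mm mid-deck, up to 109 mm. Origin on the bench under its middle; x from the near side (control strip) to the far side, y left, z up. Weight lies towards the far right: it stands level on three feet; some 5 N on the near-left corner rock it.
- foot_short: Near-left foot, the one that hangs: flat rubber pad 24 mm across, 7 mm thick, on a stud 51 mm high, outside the housing at shaker x = -95, y = +112 mm under a steel ear (top 32 mm up). Origin: centre of the pad's underside, which hangs 4.5 to 7 mm above the bench (differs each time); fixed to the shaker.
- foot_near_right: Near-right foot (shaker x = -95, y = -112 mm), pad 24 mm across, standing on the bench. Origin: centre of its underside.
- foot_far_left: Far-left foot (shaker x = +95, y = +112 mm), same pad, standing on the bench. Origin: centre of its underside.
- foot_far_right: Far-right foot (shaker x = +95, y = -112 mm), same pad, standing on the bench. Origin: centre of its underside.
- press_corner (a point): Point on the shaker's flat deck, 84 mm above the bench, at the near-left corner, where to press: shaker x = -90, y = +70 mm, 25 mm in from both outer faces; the platform's near edge is 34 mm away (+x). Axes as the shaker's.
- wedge: Loose grey wedge, 50 g, 96 mm long (x), 45 wide (y), flat below; 2 mm thick at the thin edge (+x end), rising evenly to 14 at the upright thick end (-x). Starts left of the hanging foot, thin edge towards it, 18-43 mm short of the pad, up to 15 mm aside, 0.25 rad askew. Origin: centre of its underside. Slides with under 1 N; under the pad resistance climbs: 4-8 N is snug, over 12 jacks the shaker.
- bench: White bench top, height 0 (fixed).
- tip_rack: Bystander: loose rack of pipette tips, 85 x 124 mm, 58 mm high, blue with orange top. Origin: centre of its underside.
- spare_plates: Bystander: two stacked loose microplates, 86 x 128 mm, 29 mm high together. Origin: centre of the underside.
- bottle: Bystander: loose amber bottle with a white cap, 62 mm in diameter, 140 mm high. Origin: centre of its underside.
There are look-alikes about, which are no part of the job. There is more than one size of the wedge; the one meant has the size given above.

How it is judged:
On the way, in this order (a step that is already met when the one before it is completed fails the run):
1. the wedge is snug between the bench and the hanging foot (contact force between wedge and foot_short above 0.5 N and y of foot_short in the frame of wedge between -0.018 and 0.018 m and angle between wedge's own z axis and vertical below 0.03 rad), for 0.2 s.
2. the fingers press down on the shaker's top at the shimmed corner and it does not rock (contact force between the fingers and shaker above 4 N and horizontal distance between the grasp point and press_corner below 0.06 m and angle between shaker's own z axis and vertical below 0.012 rad and contact force between wedge and foot_short above 0.3 N and y of foot_short in the frame of wedge between -0.018 and 0.018 m and angle between wedge's own z axis and vertical below 0.03 rad), for 0.2 s.
At the end, for the whole second after the job is handed in: The wedge, flat on the bench, bears the short foot with over 0.3 N, the foot centre within 18 mm of the wedge's centre line; each other foot bears on the bench with over 0.5 N; the shaker is level within 0.010 rad, at rest, within 12 mm of its start (contact force between wedge and foot_short above 0.3 N and y of foot_short in the frame of wedge between -0.018 and 0.018 m and angle between wedge's own z axis and vertical below 0.03 rad and contact force between each of foot_near_right, foot_far_left, foot_far_right and bench above 0.5 N and angle between shaker's own z axis and vertical below 0.01 rad and distance of shaker from where it was at the start of the episode below 0.012 m and linear speed of each of wedge, shaker below 0.01 m/s); the robot touches nothing.
It fails at once if the wedge is lifted or tipped up (height (world z) of wedge above 0.01 m or angle between wedge's own z axis and vertical above 0.3 rad).
It fails at once if the shaker is lifted, tipped or shoved along (height (world z) of shaker above 0.012 m or angle between shaker's own z axis and vertical above 0.09 rad or distance of shaker from where it was at the start of the episode above 0.02 m).
It fails at once if a bystander is disturbed (distance of any of tip_rack, spare_plates, bottle from where it was at the start of the episode above 0.02 m).
It also fails if it takes over 61 s, if anything falls off the work surface, if the arm or the gripper's body presses on something with over 40 N, if the wrist force passes 120 N, or if a joint passes its speed limit or range.

## Working session

There is one attempt and no reset: what is moved stays moved. The work goes in short steps, each a Python script; the robot and the scene stay as the last script left them, time stands still between calls to the robot, and variables do not carry over. Pictures are saved under pics/ and viewed, and the job is handed in when it is done.

```bash
ls; mkdir -p pics; cat > h.py <<'E'
import numpy as np, cv2
from plant import r, gripper_to, inverse_kinematics, vision, models, telemetry
from scipy.spatial.transform import Rotation as R
def save(n,f):
    im=vision.snapshot(n); cv2.imwrite('pics/'+f,im[:,:,::-1]); return im
def q(yaw): # tool down, tool x axis at yaw
    c,s=np.cos(yaw),np.sin(yaw)
    M=np.array([[c,s,0],[s,-c,0],[0,0,-1]]); 
    x=R.from_matrix(M).as_quat(); return [x[3],x[0],x[1],x[2]]
def Rc(c):
    o=c['orientation']; return R.from_quat([o[1],o[2],o[3],o[0]]).as_matrix()
def ray(c,uv,z=0):
    d=Rc(c)@np.array([(uv[0]-c['cx'])/c['fx'],(uv[1]-c['cy'])/c['fy'],1]); p=np.array(c['position'])
    return p+d*(z-p[2])/d[2]
def proj(c,P):
    p=Rc(c).T@(np.array(P)-np.array(c['position'])); return np.array([c['fx']*p[0]/p[2]+c['cx'],c['fy']*p[1]/p[2]+c['cy']])
E
python3 - <<'E'
from h import *
for n in ['scene','side','wrist']:
    save(n,n+'0.png'); c=vision.get_calibration(n); print(n,c['position'],c['fx'])
    if n!='wrist':
        for t in ['shaker','foot_short','foot_near_right','foot_far_left','press_corner','wedge','tip_rack','spare_plates','bottle']:
            print(t,[(np.round(d['at'],3).tolist(),round(d['score'],2)) for d in models.mark_of(t,n)])
print(telemetry.current_t(), telemetry.current_tool_rot(), q(0), telemetry.current_wrist_force())
E
```

```text
pics
scene [1.33654714 0.4381814  0.78823744] 519.2562454200389
shaker [([0.62, -0.136, 0.0], 0.95)]
foot_short [([0.527, -0.033, 0.007], 0.65)]
foot_near_right []
foot_far_left [([0.712, -0.029, -0.002], 0.53)]
press_corner [([0.526, -0.076, 0.084], 0.96), ([0.617, -0.137, -0.002], 0.49)]
wedge [([0.412, 0.187, -0.002], 0.96), ([0.424, 0.05, -0.001], 0.49)]
tip_rack [([0.558, -0.357, -0.004], 0.71)]
spare_plates [([0.4, -0.196, 0.005], 0.57)]
bottle [([0.698, 0.076, -0.0], 0.79), ([0.718, -0.251, 0.002], 0.7)]
side [ 0.45081908 -0.69275607  0.62712219] 366.6224260753794
shaker [([0.62, -0.144, -0.002], 0.8)]
foot_short []
foot_near_right [([0.524, -0.255, -0.001], 0.66)]
foot_far_left []
press_corner [([0.526, -0.076, 0.079], 0.73)]
wedge [([0.537, 0.063, -0.001], 0.84), ([0.409, 0.187, 0.006], 0.55), ([0.426, 0.044, 0.001], 0.54)]
tip_rack [([0.555, -0.361, 0.002], 0.74)]
spare_plates [([0.398, -0.198, -0.0], 0.68), ([0.526, -0.254, 0.001], 0.37)]
bottle [([0.696, 0.073, -0.001], 0.6)]
wrist [ 0.27032158 -0.51393579  0.38509556] 309.0434472757116
1.05 [ 3.41416464e-05  8.17332846e-01 -5.76165790e-01  1.68010684e-05] [np.float64(0.0), np.float64(1.0), np.float64(0.0), np.float64(0.0)] [-1.21065709  0.89064972  0.06924119]
```

View pics/scene0.png

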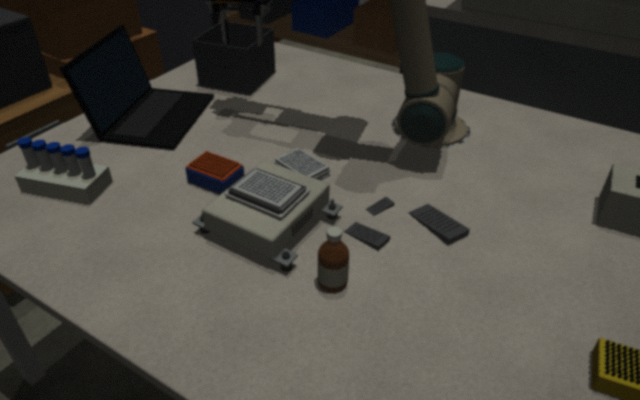

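View pics/side0.png

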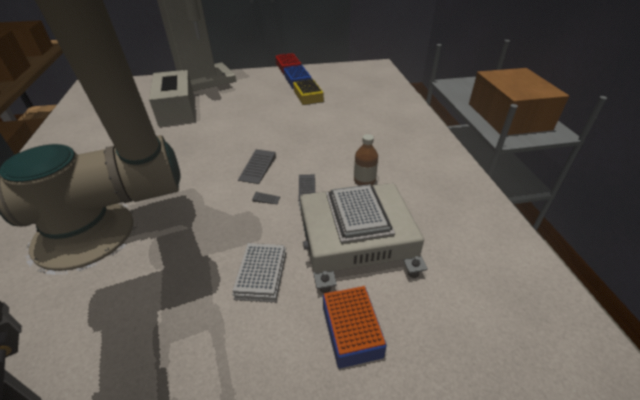

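```bash
python3 - <<'E'
from h import *
c=vision.get_calibration('wrist'); t=telemetry.current_tool_rot(); T=R.from_quat([t[1],t[2],t[3],t[0]]).as_matrix()
off=T.T@(np.array(c['position'])-telemetry.current_ee_pos()); print('cam in tool',off,'\n',T.T@Rc(c))
# choose yaw so tool x along world x
for yaw in [0,np.pi]:
    for p in [[.53,.08,.25],[.53,.08,.02]]:
        print(yaw,inverse_kinematics(p,q(yaw)))
print(telemetry.current_joints(),telemetry.current_t())
E
```

```text
cam in tool [-1.28683611e-04 -8.18797970e-02 -1.54606730e-01] 
 [[ 9.99999824e-01 -1.35340060e-05 -5.92677533e-04]
 [ 1.81824632e-04  9.58558412e-01  2.84896011e-01]
 [ 5.64260251e-04 -2.84896068e-01  9.58558246e-01]]
0 [ 1.99712267e-02  2.06353859e-01  1.55186737e+00 -4.44089210e-16
  1.38337143e+00  1.99712267e-02]
0 [ 1.99712267e-02  4.22198445e-01  1.87875837e+00 -4.44089210e-16
  8.40635838e-01  1.99712267e-02]
3.141592653589793 None
3.141592653589793 None
[-1.34903030e+00  2.75909219e-01  1.50488978e+00 -2.87535772e-05
  1.36072294e+00 -1.20964772e-01] 1.05
```

```bash
python3 - <<'E'
from h import *
import pickle
def look(f):
    c=vision.get_calibration('wrist'); save('wrist',f); pickle.dump(c,open('pics/'+f+'.pkl','wb'))
    for t in ['foot_short','wedge','press_corner','foot_far_left','shaker']:
        print(t,[(np.round(d['at'],4).tolist(),round(d['score'],2)) for d in models.mark_of(t,'wrist')])
r.move_to([.53,.0,.24],q(0)); look('w1.png')
r.move_to([.53,.10,.18],q(0)); look('w2.png')
print(telemetry.current_t())
E
```

```text
foot_short [([0.5238, -0.0269, 0.0061], 0.61)]
wedge [([0.5382, 0.0637, -0.0019], 0.91), ([0.4245, 0.0484, -0.0024], 0.91)]
press_corner [([0.5278, -0.0738, 0.0851], 0.68)]
foot_far_left [([0.7135, -0.0289, -0.0019], 0.62), ([0.6971, 0.074, -0.0032], 0.2)]
shaker [([0.6197, -0.1376, 0.0005], 0.58)]
foot_short [([0.5239, -0.0286, 0.0031], 0.51)]
wedge [([0.5332, 0.0647, -0.0029], 0.77), ([0.4229, 0.0454, -0.0018], 0.72), ([0.4067, 0.1832, -0.0008], 0.58)]
press_corner [([0.5272, -0.0716, 0.0862], 0.65), ([0.7129, -0.0279, -0.0022], 0.5)]
foot_far_left [([0.7139, -0.0267, -0.0044], 0.64)]
shaker [([0.6165, -0.1377, -0.0031], 0.89)]
4.4667
```

View pics/w1.png

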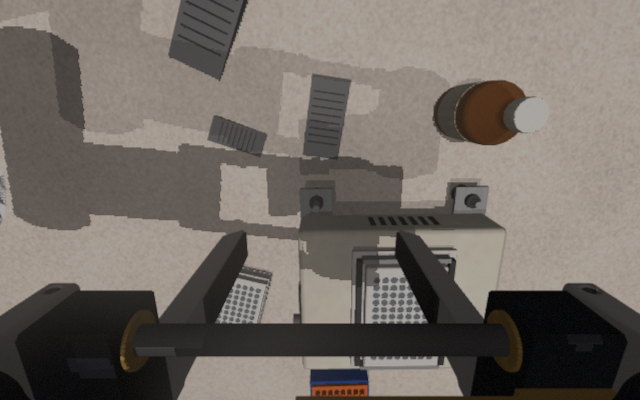

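View pics/w2.png

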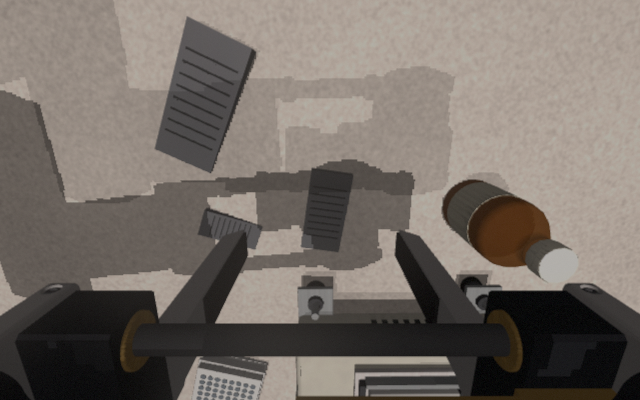

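```bash
python3 - <<'E'
from h import *
import pickle
for f,pts in [('w1.png',[(314,74,.014),(350,79,.014),(304,156,.002),(338,158,.002),(317,201,.032)]),('w2.png',[(312,168,.014),(353,171,.014),(304,248,.002),(340,251,.002),(315,300,.032)])]:
    c=pickle.load(open('pics/'+f+'.pkl','rb'))
    P=[ray(c,p[:2],p[2]) for p in pts]; print(np.round(P,4).tolist())
    a,b,d,e=P[:4]; v=(d+e)/2-(a+b)/2
    print('len',np.hypot(*v[:2]),'w',np.linalg.norm(b-a),np.linalg.norm(e-d),'ctr',(a+b+d+e)[:2]/4,'heading off -y',np.arctan2(v[0],-v[1]))
    im=cv2.imread('pics/'+f); y=60 if f=='w1.png' else 150
    cv2.imwrite('pics/crop_'+f,cv2.resize(im[y:y+180,240:420],None,fx=4,fy=4,interpolation=cv2.INTER_CUBIC)[:600])
E
```

```text
[[0.5209, 0.1174, 0.014], [0.5624, 0.112, 0.014], [0.5072, 0.0211, 0.002], [0.5505, 0.0185, 0.002], [0.5238, -0.0296, 0.032]]
len 0.0957038186026085 w 0.041811391184885506 0.043429397503293395 ctr [0.53526321 0.06724374] heading off -y -0.13399693480748576
[[0.5195, 0.1199, 0.014], [0.5628, 0.1168, 0.014], [0.5091, 0.0217, 0.002], [0.5517, 0.0178, 0.002], [0.5224, -0.0285, 0.032]]
len 0.09916824879669874 w 0.04339195285912613 0.04277511770538251 ctr [0.53575875 0.06906584] heading off -y -0.1088465929271188
```

View pics/crop_w1.png

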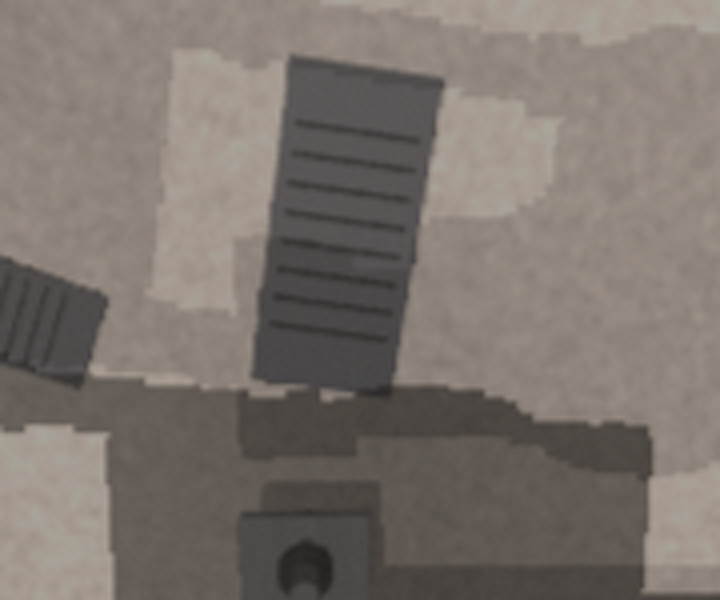

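View pics/crop_w2.png

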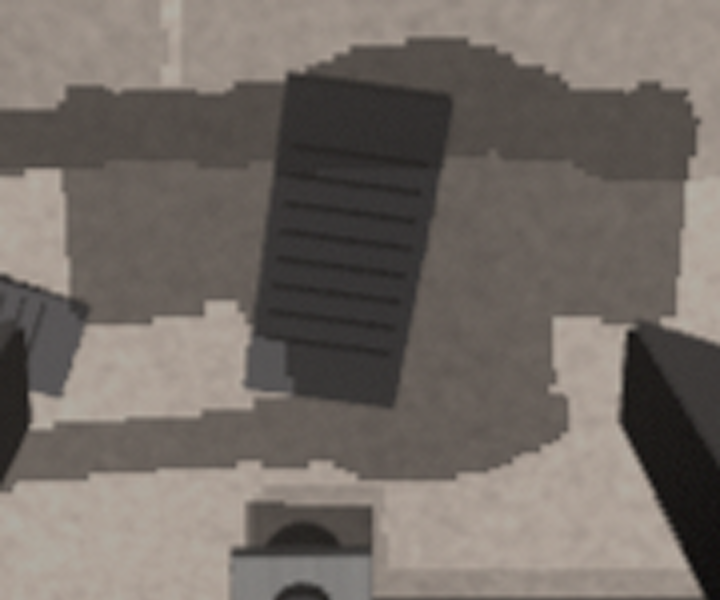

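```bash
python3 - <<'E'
from h import *
def F(n=10):
    a=[]
    for _ in range(n): a.append(telemetry.current_wrist_force()); r.hold(0.01)
    return np.round(np.mean(a,0),2), np.round(np.std(a,0),2)
r.move_to([.528,.068,.08],q(0)); print(F())
print(r.move_l([.528,.068,.029],vel=.1,guard=8)); print(F(), telemetry.current_ee_pos())
gripper_to(.046,3); print(telemetry.current_opening(),F())
print(r.move_l([.524,.068,.029],vel=.03,guard=8)); print(F())
gripper_to(.060); r.move_l([.524,.068,.09],vel=.15)
r.move_l([.524,.140,.16],vel=.2)
save('wrist','w3.png'); c=vision.get_calibration('wrist')
import pickle; pickle.dump(c,open('pics/w3.png.pkl','wb'))
print([(np.round(d['at'],4).tolist(),round(d['score'],2)) for t in ['wedge','foot_short'] for d in models.mark_of(t,'wrist')])
print(telemetry.current_t())
E
```

```text
(array([0.29, 0.17, 0.33]), array([0.63, 0.65, 0.56]))
False
(array([ 0.04, -0.06,  0.35]), array([0.57, 0.42, 0.76])) [0.52890279 0.06812251 0.0299216 ]
0.04659829708114161 (array([ 0.33, -0.02,  0.48]), array([0.62, 0.31, 0.52]))
False
(array([-0.64, -0.37,  1.5 ]), array([0.54, 0.37, 0.23]))
[([0.4105, 0.1842, 0.0002], 0.83), ([0.5227, 0.0647, 0.0011], 0.6), ([0.4254, 0.047, -0.0037], 0.56), ([0.5244, -0.029, 0.0052], 0.42)]
8.8667
```

View pics/w3.png

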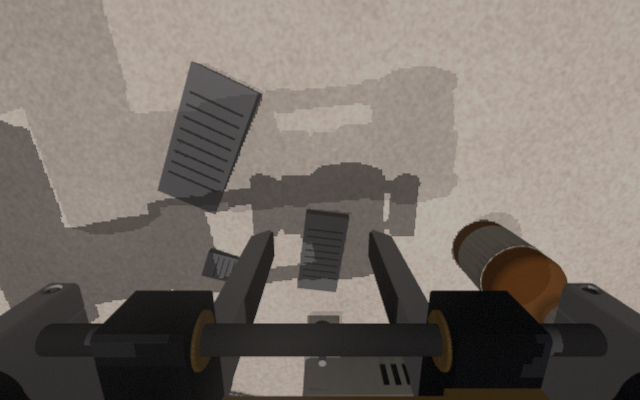

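```bash
python3 - <<'E'
from h import *
import pickle
c=pickle.load(open('pics/w3.png.pkl','rb'))
P=[ray(c,p[:2],p[2]) for p in [(307,209,.014),(349,214,.014),(298,288,.002),(335,291,.002)]]
print(np.round(P,4).tolist())
gripper_to(.018)
r.move_l([.525,.145,.08],vel=.2)
r.move_l([.525,.145,.029],vel=.1,guard=8)
print(r.move_l([.525,.100,.029],vel=.04,guard=5)); print(telemetry.current_ee_pos())
save('wrist','w4.png'); pickle.dump(vision.get_calibration('wrist'),open('pics/w4.png.pkl','wb'));save('scene','s4.png')
print([(np.round(d['at'],4).tolist(),round(d['score'],2)) for n in ['wrist','scene'] for t in ['wedge','foot_short'] for d in models.mark_of(t,n)])
print(telemetry.current_t())
im=cv2.imread('pics/s4.png');cv2.imwrite('pics/s4c.png',cv2.resize(im[150:300,250:450],None,fx=4,fy=4,interpolation=cv2.INTER_CUBIC))
E
```

```text
[[0.5067, 0.1214, 0.014], [0.5497, 0.1161, 0.014], [0.4945, 0.0215, 0.002], [0.5371, 0.0176, 0.002]]
False
[0.52496749 0.10010644 0.02894986]
[([0.4254, 0.0448, -0.0011], 0.87), ([0.5301, 0.0393, -0.0014], 0.82), ([0.4059, 0.1875, -0.0009], 0.6), ([0.53, 0.0432, 0.001], 0.98), ([0.4092, 0.189, 0.0004], 0.64), ([0.5551, -0.3576, -0.0012], 0.71), ([0.5258, -0.0329, 0.007], 0.44)]
12.45
```

View pics/w4.png

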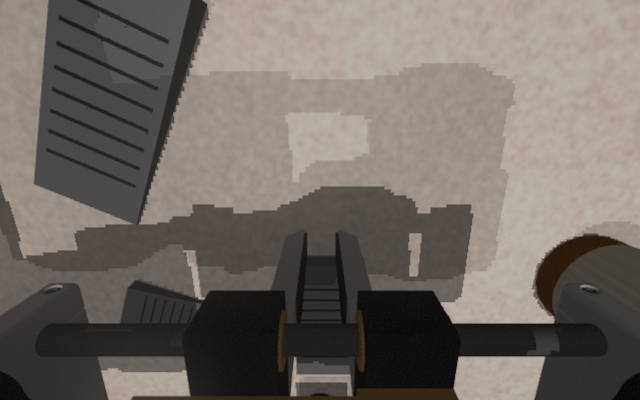

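View pics/s4c.png

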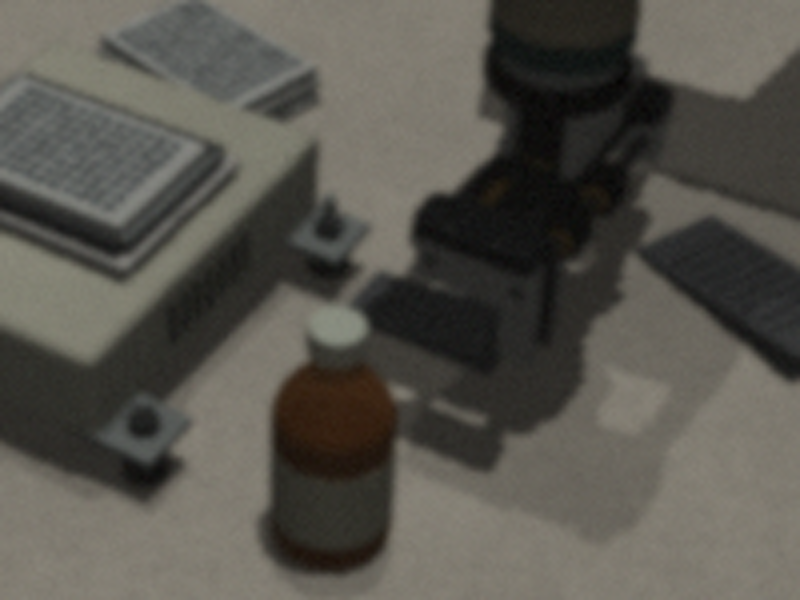

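```bash
python3 - <<'E'
from h import *
def F(n=6):
    return np.round(np.mean([(telemetry.current_wrist_force(),r.hold(0.01))[0] for _ in range(n)],0),2)
y=.100; print(F())
print(r.move_l([.524,.075,.029],vel=.03,guard=6)); print(F(),telemetry.current_ee_pos())
y=.075
while y>.030:
    y-=.002
    g=r.move_l([.524,y,.029],vel=.015,guard=7); f=F(); print(round(y,3),g,f,np.round(telemetry.current_ee_pos()[1],4))
    if g or f[1]>4.5: break
print(telemetry.current_t())
E
```

```text
[-0.13  0.12  0.22]
False
[ 0.03  0.23 -0.  ] [0.52403071 0.07507045 0.02901678]
0.073 False [ 0.07  0.07 -0.04] 0.073
0.071 False [ 0.16 -0.11 -0.07] 0.0709
0.069 False [0.43 0.21 0.22] 0.0689
0.067 False [ 0.05  0.38 -0.05] 0.0669
0.065 False [-0.06  0.3   0.21] 0.0649
0.063 False [0.35 0.11 0.09] 0.0629
0.061 False [0.13 0.18 0.24] 0.0609
0.059 False [ 0.04 -0.12 -0.03] 0.0589
0.057 False [-0.07 -0.12  0.17] 0.0569
0.055 False [ 0.19 -0.19 -0.05] 0.0549
0.053 False [-0.09  0.08 -0.05] 0.0529
0.051 False [0.   1.68 0.16] 0.0513
0.049 False [ 0.04  5.13 -0.05] 0.0501
17.8667
```

```bash
python3 - <<'E'
from h import *
print([telemetry.current_wrist_force().round(2).tolist() for _ in range(2)])
r.move_l([.524,.075,.029],vel=.05)
r.move_l([.524,.13,.17],vel=.25)
import pickle
save('wrist','w5.png'); pickle.dump(vision.get_calibration('wrist'),open('pics/w5.png.pkl','wb'));
print([(np.round(d['at'],4).tolist(),round(d['score'],2)) for t in ['wedge','foot_short','shaker','press_corner'] for d in models.mark_of(t,'wrist')])
save('scene','s5.png')
print([(np.round(d['at'],4).tolist(),round(d['score'],2)) for t in ['wedge','foot_short','shaker','press_corner'] for d in models.mark_of(t,'scene')])
im=cv2.imread('pics/s5.png');cv2.imwrite('pics/s5c.png',cv2.resize(im[150:300,250:450],None,fx=4,fy=4,interpolation=cv2.INTER_CUBIC))
print(telemetry.current_t())
E
```

```text
[[0.38, 5.86, 0.21], [0.38, 5.86, 0.21]]
[([0.4105, 0.183, -0.0004], 0.97), ([0.4261, 0.0488, -0.0029], 0.92), ([0.5282, -0.0113, 0.0004], 0.6), ([0.5239, -0.029, 0.0052], 0.58)]
[([0.4249, 0.0502, -0.0003], 0.73), ([0.5317, -0.0046, -0.0004], 0.65), ([0.4106, 0.1917, 0.0009], 0.65), ([0.5257, -0.0352, 0.0066], 0.65), ([0.6202, -0.1366, -0.0012], 0.61), ([0.5284, -0.0703, 0.0848], 0.71)]
19.7917
```

View pics/w5.png

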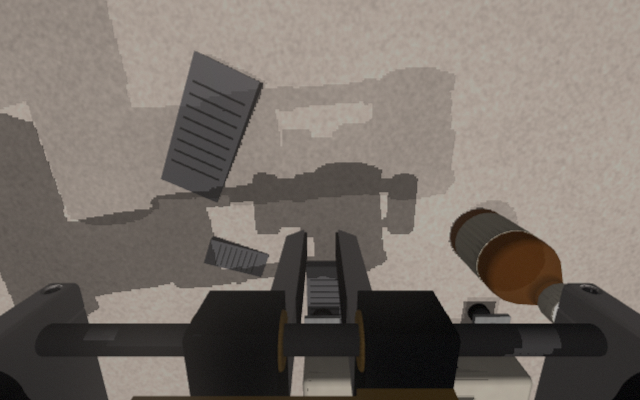

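View pics/s5c.png

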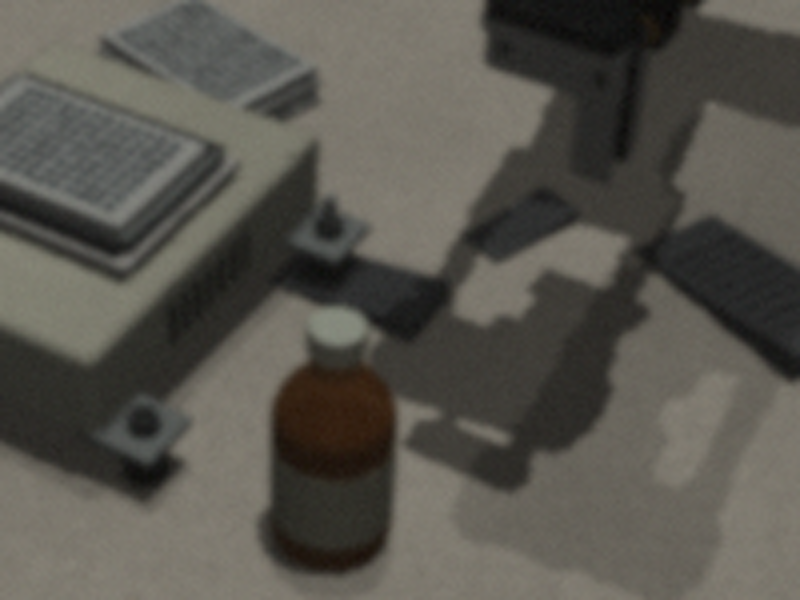

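```bash
python3 - <<'E'
from h import *
def F(n=6):
    return np.round(np.mean([(telemetry.current_wrist_force(),r.hold(0.01))[0] for _ in range(n)],0),2)
gripper_to(0.0)
r.move_l([.527,-.072,.17],vel=.2); print(F())
print(r.move_l([.527,-.072,.118],vel=.1,guard=6))
print(r.move_l([.527,-.072,.100],vel=.012,guard=8)); 
for k in range(4):
    f=F(); z=telemetry.current_ee_pos()[2]; print(f,z)
    if f[2]>9: break
    r.move_l([.527,-.072,z-.001],vel=.01)
r.hold(.6); print(F(),telemetry.current_ee_pos())
save('scene','s6.png')
im=cv2.imread('pics/s6.png');cv2.imwrite('pics/s6c.png',cv2.resize(im[150:300,250:450],None,fx=4,fy=4,interpolation=cv2.INTER_CUBIC))
print(telemetry.current_t())
E
```

```text
[ 0.34  0.11 -0.04]
False
True
[-0.11  0.09  4.43] 0.10925292684656375
[-1.85  0.47  8.34] 0.10920630311095543
[-1.84  0.27  8.77] 0.10919016678289398
[-2.16  0.36  8.61] 0.10919706877800195
[-1.76  0.25  8.38] [ 0.52699338 -0.07198598  0.10919662]
24.8833
```

View pics/s6c.png

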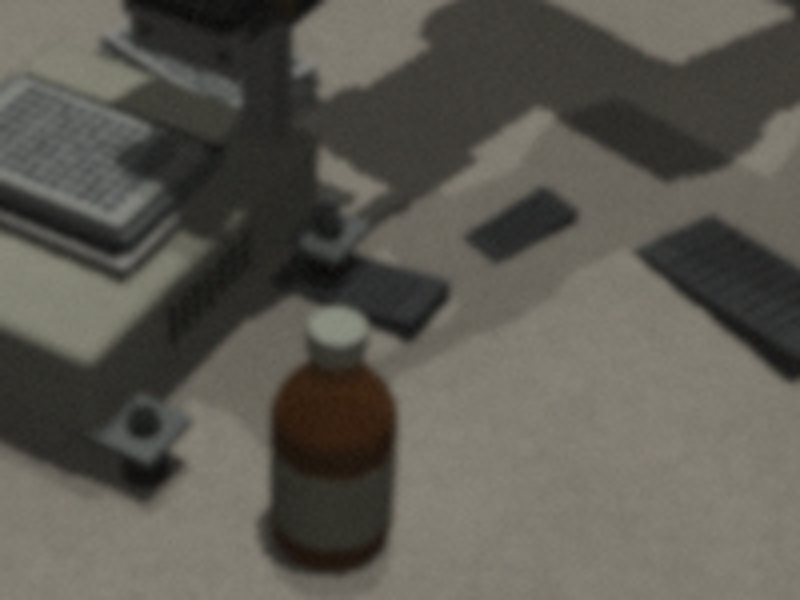

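```bash
python3 - <<'E'
from h import *
r.move_l([.527,-.072,.20],vel=.08); r.move_l([.45,.12,.26],vel=.25); r.hold(.5)
save('scene','s7.png'); 
print([(t,np.round(d['at'],4).tolist(),round(d['score'],2)) for t in ['wedge','foot_short','shaker','press_corner','bottle','spare_plates','tip_rack'] for d in models.mark_of(t,'scene')])
save('side','d7.png')
print([(t,np.round(d['at'],4).tolist(),round(d['score'],2)) for t in ['wedge','shaker','foot_near_right','tip_rack','spare_plates'] for d in models.mark_of(t,'side')])
a=[cv2.imread('pics/%s.png'%s)[150:300,250:450].astype(int) for s in ['s5','s6','s7']]
cv2.imwrite('pics/s7c.png',cv2.resize(a[2].astype('uint8'),None,fx=4,fy=4,interpolation=cv2.INTER_CUBIC))
print(telemetry.current_t(),telemetry.current_wrist_force())
E
```

```text
[('wedge', [0.4108, 0.1864, -0.0023], 0.79), ('wedge', [0.5277, -0.004, 0.0029], 0.63), ('wedge', [0.4222, 0.0471, 0.0005], 0.63), ('wedge', [0.556, -0.3591, -0.0052], 0.54), ('foot_short', [0.5276, -0.0707, 0.0836], 0.44), ('foot_short', [0.5279, -0.0321, 0.0043], 0.39), ('shaker', [0.6195, -0.1362, 0.0017], 0.79), ('press_corner', [0.5252, -0.0703, 0.0841], 0.72), ('bottle', [0.6977, 0.0776, -0.0002], 0.55), ('spare_plates', [0.4002, -0.1969, 0.0012], 0.95), ('tip_rack', [0.5544, -0.3568, -0.0049], 0.76)]
[('wedge', [0.412, 0.1888, 0.0061], 0.67), ('wedge', [0.4273, 0.045, -0.0009], 0.54), ('wedge', [0.5267, -0.0074, 0.0019], 0.46), ('shaker', [0.62, -0.1423, -0.0013], 0.56), ('foot_near_right', [0.528, -0.2547, 0.0007], 0.57), ('tip_rack', [0.5555, -0.3608, 0.0042], 0.57), ('spare_plates', [0.4008, -0.1988, 0.0007], 0.96)]
28.3917 [ 0.8045639   0.37282357 -0.02942883]
```

View pics/s7c.png

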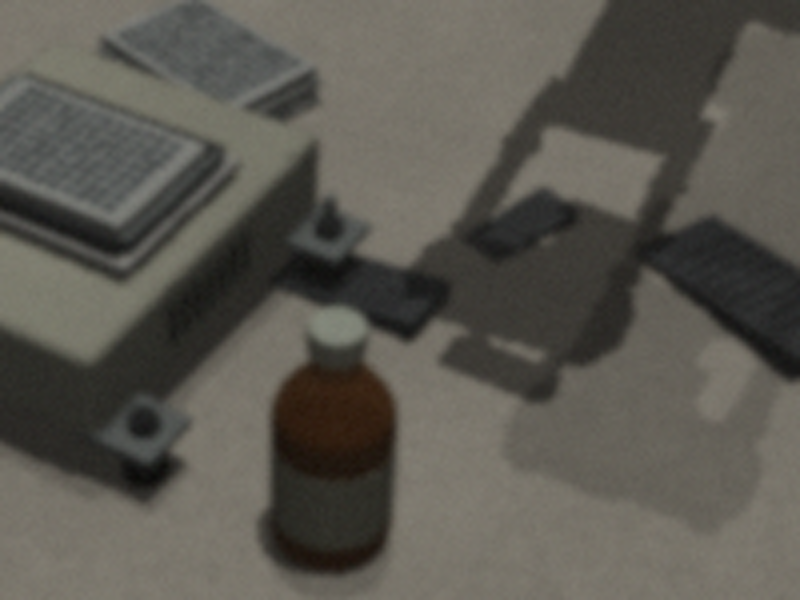

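View pics/d7.png

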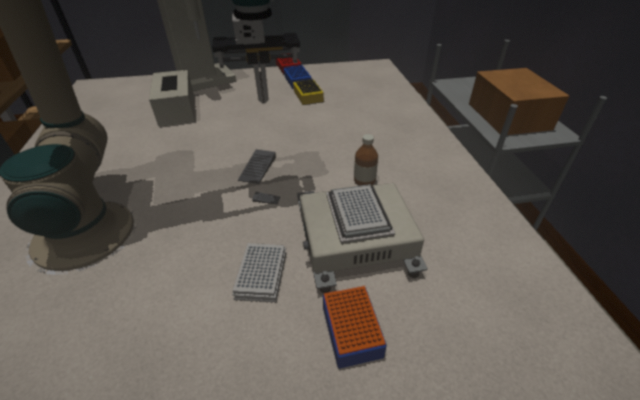

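The wedge sits under the foot at about (353, 225) in the scene view, unchanged since the press. The shaker and the other things around it haven't moved, and the hand is clear, so I'm handing in.

```bash
python3 - <<'E'
from h import *
r.sign_off(); print(telemetry.current_t())
E
```

```text
the job is handed in; nothing more can be done
the job is handed in; nothing more can be done
```

The wedge is snug under the near-left foot, the press test showed no rocking, and I handed the job in at about 28 s of the 61 s allowed.

- **Wedge:** I nudged it straight between the open fingertips without lifting it, then pushed it thin end first from its thick end. Resistance rose from about 0 to 5–6 N within the last 4 mm, and I stopped there, inside the 4–8 N snug range.
- **Press test:** I pressed the deck at the marked corner with about 8.5 N. The fingertip height stayed within 0.1 mm while the force rose from 4.4 to 8.5 N. Unshimmed, about 5 N would have rocked it.
- **Last checks:** With the hand away, the pictures put the wedge's centre line within about 3–6 mm of the foot centre (limit 18 mm). The shaker, bottle, plates and rack stood where they began, within the cameras' few millimetres of error.
- **Less certain:** The load on each foot can't be measured directly, so I inferred it from the push and press forces. The position readings for the wedge and foot also varied by a few millimetres between views.

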